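# Light the citron under the desk-shelf lamp

### The job

First set the wooden tray, with its citron standing in it, squarely on the pink mat, citron end in under the shelf so that the fruit is below the lamp. Then take the blue press hook by its stem, reach in under the shelf's lip with it and push the hidden lamp switch fully up from below, and stand the hook back upright on the open table in front of or beside the shelf. Keep the citron in its cradle, and leave the jar, the cup and the other citron on its pad where they are.

Things in the scene. Friction and masses are not known exactly. Their poses are not given: they have to be found in the camera images.
- shelf: Fixed dark wood desk shelf, 430 wide (y) x 140 deep, top 195, underside 175 above the table. Origin: on the table below the middle of its front face; x points in under it, away from the robot. The front lip (x 0 to 14, full width) hangs to 140 above the table. 18 thick end panels at y = +-206, x 15 to 140; else open below. Flat books on top: x 72 to 138, y -75 to 95, up to 241 high.
- switch_face (a point): Middle of the underside of the red switch plate (40 in x, 50 in y) hidden behind the lip: 150 above the table when off (10 above the lip's lower edge), 40 behind the shelf's front face. Axes as the shelf's. An orange band over the shelf's top and down the lip marks its place; it is in the left or the right half.
- switch (a joint): Travel of the switch plate straight up: 0 off, 0.008 m fully up = on. Needs about 2 to 3 N, meets a stop at 8 mm, and stays where it is left.
- lamp_spot (a point): Point on the table straight below the lamp (white disc under the shelf, a white disc on top of the shelf marks its place), 40 behind the shelf's front face, in the half without the switch. Axes are the shelf's. The lamp's underside is 159 above the table.
- mat_center (a point): Centre of the pink mat (220 in x, 120 in y, flat on the table, 1 thick, nothing to bump into), 50 in front (-x) of lamp_spot; its axes are the shelf's. The tray's place: tray centred here with its x along the mat's x.
- tray_center (a point): Centre of the underside of the loose wooden tray (190 in x, 90 in y, floor 10 thick, 8 high rims along both long sides; 0.22 kg). Its x points from the handle to the citron. It starts lying across the way to the switch, in front of the lip.
- tray_grip (a point): Grip point on the tray's handle, a square upright post 24 x 24, at tray x = -75, y = 0, reaching 92 above the tray's underside; this point is on its axis, 66 above the underside. Axes are the tray's.
- cradle (a point): Middle of the cradle on the tray: tray x = +50, 10 above the underside. A pink ring 76 across and 20 high holds the citron.
- citron_center (a point): Centre (half-way up) of the yellow-green citron standing loose in the tray's cradle: 66 across at most, 90 high, 0.16 kg; its top is 100 above the tray's underside. z is its long axis.
- hook_grip (a point): Grip point on the square stem (24 x 24, top at 150) of the loose blue press hook (0.2 kg), on the stem's axis 125 above the underside of its foot. The foot, flat on the table, is 155 x 44 x 12, from 28 behind the stem's axis to 127 in front; an upturned finger rises from its front. x points from stem to finger, z up.
- hook_tip (a point): Top of the hook's upturned finger (rubber cap 24 across): 110 in front (x) of the stem's axis, 70 above the underside of the foot. This is what presses the switch.
- jar: Bystander: amber jar 60 across, 100 high, at one side of the shelf (the hook at the other). Origin: centre of its underside.
- cup: Bystander: white cup 60 across, 85 high, under the shelf about its middle. Origin: centre of its underside.
- pad: Bystander: pink pad 85 square, 12 thick with a ring up to 32 high, on the robot's side of the pink mat. Origin: centre of its underside.
- citron2_center (a point): Bystander: centre (half-way up) of a second citron, like the first, standing on the pad; its top is 102 above the table.
Not all that is in view belongs to the job. Of the things like the part that bears hook_grip, leave any that is yellow; of the rest the smaller one is meant.

How it is judged:
On the way, in this order (a step that is already met when the one before it is completed fails the run):
1. the tray stands on the pink mat with its citron below the lamp (horizontal distance between tray_center and mat_center below 0.022 m and angle between the x axis of tray_center and the x axis of mat_center, either way round below 0.2 rad and height (world z) of tray_center below 0.006 m and horizontal distance between citron_center and lamp_spot below 0.035 m and angle between citron_center's own z axis and vertical below 0.35 rad), for 0.2 s.
2. the switch is pushed up with the tip of the hook (value of joint switch above 0.006 m and distance between hook_tip and switch_face below 0.03 m), for 0.05 s.
At the end, for the whole second after the job is handed in: Tray on the table within 22 mm and 0.2 rad of the mat's centre and direction, citron upright in its cradle within 35 mm of the point below the lamp; switch up more than 6 mm; hook upright on the table (0.12 rad), its tip not under the shelf; bystanders within 25 mm of their starts (all of step 1 and value of joint switch above 0.006 m and height (world z) of hook_grip between 0.119 and 0.131 m and angle between hook_grip's own z axis and vertical below 0.12 rad and distance between citron_center and cradle below 0.06 m and (x of hook_tip in the frame of shelf below 0 m or y of hook_tip in the frame of shelf above 0.215 m or y of hook_tip in the frame of shelf below -0.215 m)); the robot touches nothing.
It fails at once if the citron leaves its cradle (distance between citron_center and cradle above 0.065 m).
It fails at once if a bystander is shoved or knocked over (distance of any of jar, cup, pad, citron2_center from where it was at the start of the episode above 0.025 m or angle between any of jar, cup, citron2_center's own z axis and vertical above 0.5 rad).
It also fails if it takes over 72 s, if anything falls off the work surface, if the arm or the gripper's body presses on something with over 40 N, if the wrist force passes 120 N, or if a joint passes its speed limit or range.

### The arm

A 6-joint arm with a two-finger parallel gripper is mounted at the origin on the work surface. World frame = base frame: x ahead of the robot, y to its left, z up, the work surface at z = 0. Lengths are in m, angles in rad, forces in N, time in s.
With the tool pointing down it reaches from about 0.375 to 0.9 m from the base axis. Payload 3.1 kg.
Tool frame: the origin (TCP) lies midway between the tips of the shut fingers; the grasp point (between the pads) lies 19 mm behind it (manip.tcp_to_grasp is the distance from the TCP to the grasp point, in m); z points along the fingers, y is the line along which they close (so a half turn about z gives the same grasp; the last joint's range is limited). The gripper opens to 85 mm and grips with 20 to 120 N. Pads are 22 mm wide; open, the fingers measure 114 mm over their backs; the gripper's body (76 mm by 85 mm) begins 54 mm behind the grasp point. The pads swing forward as they close: fully open they stand 13 mm farther back than shut.
Start: joints at [1.022, 0.527, 1.433, -0, 1.181, -0.178], TCP at [0.226, 0.583, 0.231] pointing down, gripper open.
Joint ranges: [-3.08, 3.08], [-0.75, 2.2], [0.22, 2.44], [-1.43, 4.57], [0, 2.65], [-2.85, 2.85]. Speed limits (rad/s): [2.79, 2.79, 3.14, 3.14, 3.14, 3.14].

### API

Orientations are given as a unit quaternion [x, y, z, w].
In Python, from station import manip gives the robot as it stands. The module is installed in compiled form; this text tells all that it offers.
- The arm moves only by the shell command python3 -m crank 'ROWS' [OPENING] [FORCE]. ROWS is JSON, a list of rows, each a list of 2 entries, a list of its own where there are three numbers: the shift along the tool's x, y, z in cm, then the turn about the tool's z in degrees. In form: [[[x, y, z], spin], ...]. A call has 1 to 10 rows; each row is the pose to reach, as a shift and turn from the pose commanded when the call began, along the tool's axes at that moment; what a row does not reach only later rows make up. A row lasts 1/10 s, in which the tool goes at most 50 mm and 8.59 degrees, less where a joint would pass 70% of its speed; a pose out of reach is approached as far as the arm can. A call with a gripper value outside its range is refused whole. OPENING is the finger opening in cm, from 0 to 8.54, set as the call begins (- or left out, the last holds). The fingers move at their own pace and stop on an object; FORCE is the grip in N (left out, the last holds). Time passes only in rows, so rows that repeat a pose let the fingers close. It gives the time, the measured TCP pose, the force and the opening at its end, in the units of the state.
- manip.sense(): the state, without advancing time (a new reading comes with each control period).
- manip.snapshot(name): name is "scene" or "top" or "wrist"; returns the picture (384x512x3 uint8, red, green, blue); there is no depth.
- manip.camera_params(name): a dict with "fx", "fy", "cx", "cy" (pixels), "pose" (4x4, takes a point from camera to world coordinates). Camera axes: x right, y up, looking along -z (the intrinsics and any distortion apply to the point x, -y, -z); pixel columns grow to the right and rows downward; lengths in m; the calibration is good to about 2 mm. A picture is of the moment at which its call begins: read the wrist's pose just before it. camera_params takes no time and is no camera call; for the wrist camera it gives the pose at the moment of the call.
- manip.sign_off(): hands the job in, once; it reports no verdict.
The state is a dict: "t": time; "q": joint angles; "qd": joint speeds; "tau": joint torques, N m; "tcp_pos": TCP position; "tool_rot": TCP orientation; "force": force on the tool from outside, world axes, zero at the start; "ft_torque": the same for the moment, N m; "finger_gap": opening from 0.0 (shut) to 1.0 (fully open).
Only numpy, scipy, OpenCV 4.12 (cv2) and the standard library are available. Lean on these libraries where they do the work, as an engineer would, in place of code of your own. Each camera call takes 0.05 s, during which the arm holds its last target. There are 200 camera calls.

## Working session

There is one attempt and no reset: what is moved stays moved. The work goes in short steps, Python scripts to look and compute and a shell command to move; the robot and the scene stay as the last step left them, time stands still between calls to the robot, and variables do not carry over. Pictures are saved under pics/ and viewed, on a budget of 10 in all, crops included, one or two more only if the job needs it, and the job is handed in when it is done.

```bash
ls; mkdir -p pics; python3 - <<'E'
from station import manip
import cv2,json,numpy as np
print(manip.sense())
for n in("scene","top"):
    im=manip.snapshot(n); cv2.imwrite(f"pics/{n}0.png",im[:,:,::-1])
    p=manip.camera_params(n); print(n,{k:np.round(v,4).tolist() if not isinstance(v,str) else v for k,v in p.items()})
E
```

```text
pics
{'t': 0.0, 'q': array([ 1.02150598e+00,  5.28475025e-01,  1.43391986e+00,  1.35687755e-05,
        1.18137430e+00, -1.78510752e-01]), 'qd': array([-5.11448722e-04,  3.61001235e-04,  1.60301846e-05,  3.91317627e-04,
        1.57271528e-04,  7.39718158e-04]), 'tau': array([-3.29338018e-04, -4.42357600e+01, -1.78020197e+01, -2.48314154e-04,
        8.41474277e-03, -7.00795070e-06]), 'tcp_pos': array([0.22605826, 0.58191563, 0.23032258]), 'tool_rot': array([ 1.84332097e-01,  9.82863416e-01, -1.01476615e-03, -3.93199712e-04]), 'force': array([0.12501696, 0.52751433, 0.57895928]), 'ft_torque': array([0.02092536, 0.00747091, 0.07227891]), 'finger_gap': 1.0005593500112577}
scene {'fx': 430.763, 'fy': 430.763, 'cx': 263.534, 'cy': 186.3205, 'pose': [[0.7842, 0.5445, -0.2977, 0.166], [-0.6204, 0.6792, -0.3921, -0.538], [-0.0113, 0.4922, 0.8704, 1.1451], [0.0, 0.0, 0.0, 1.0]]}
top {'fx': 377.6016, 'fy': 377.6016, 'cx': 256.76, 'cy': 188.8552, 'pose': [[-0.0224, 0.9916, -0.1273, 0.3955], [-0.9996, -0.0244, -0.0139, -0.0913], [-0.0169, 0.1269, 0.9918, 1.123], [0.0, 0.0, 0.0, 1.0]]}
```

View pics/scene0.png

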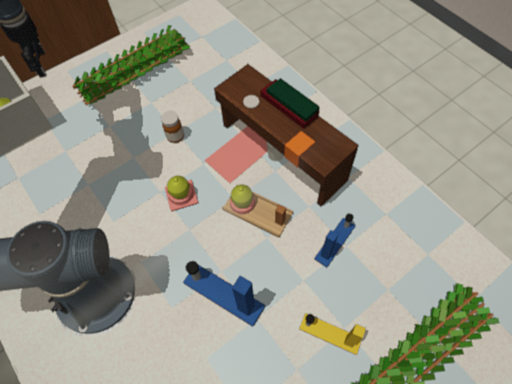

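View pics/top0.png

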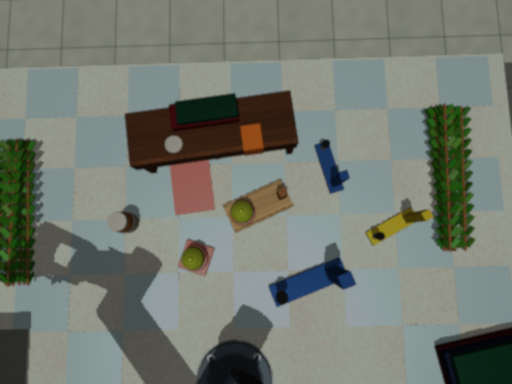

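```bash
cat > h.py <<'E'
import cv2,numpy as np
from station import manip
def ray(P,uv,z):
    T=np.array(P["pose"]);d=T[:3,:3]@np.array([(uv[0]-P["cx"])/P["fx"],-(uv[1]-P["cy"])/P["fy"],-1.])
    o=T[:3,3];return o+d*(z-o[2])/d[2]
def proj(P,X):
    T=np.array(P["pose"]);c=T[:3,:3].T@(np.array(X)-T[:3,3]);return P["cx"]+P["fx"]*c[0]/-c[2],P["cy"]-P["fy"]*c[1]/-c[2]
E
python3 - <<'E'
import cv2
a=cv2.imread("pics/top0.png")[85:275,115:365]; b=cv2.imread("pics/scene0.png")[60:270,150:370]
cv2.imwrite("pics/topc.png",cv2.resize(a,None,fx=3,fy=3,interpolation=cv2.INTER_CUBIC))
cv2.imwrite("pics/scenec.png",cv2.resize(b,None,fx=2.8,fy=2.8,interpolation=cv2.INTER_CUBIC))
E
```

```text
(no output)
```

View pics/topc.png

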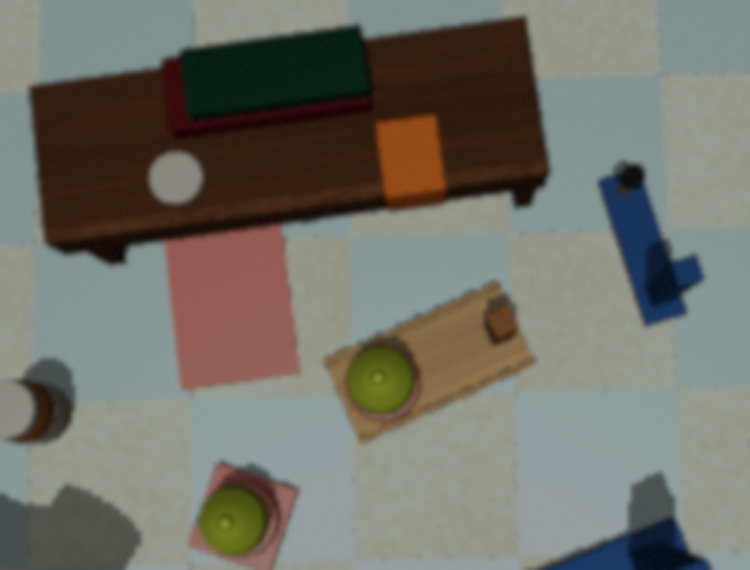

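View pics/scenec.png

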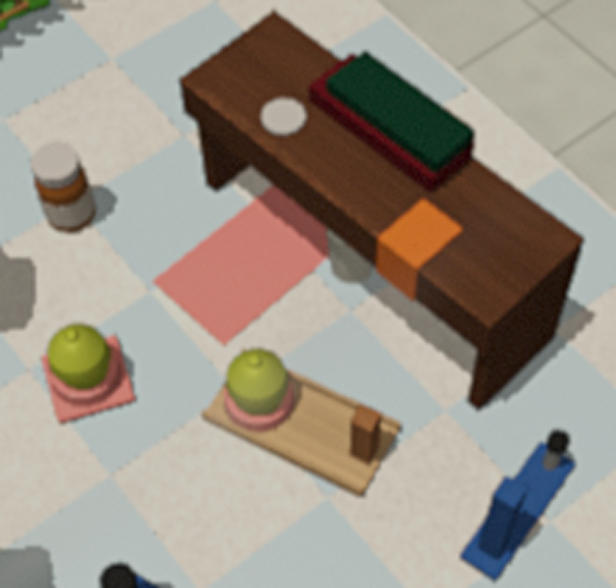

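```bash
python3 - <<'E'
from h import *
t=manip.camera_params("top");s=manip.camera_params("scene")
T=lambda u,v,z:ray(t,((u+.5)/3-.5+115,(v+.5)/3-.5+85),z)[:2]
S=lambda u,v,z:ray(s,((u+.5)/2.8-.5+150,(v+.5)/2.8-.5+60),z)[:2]
def pr(n,*a):print(n,*[np.round(x,4) for x in a])
pr("matL",T(184,388,.001),S(155,284,.001));pr("matR",T(299,374,.001),S(224,344,.001))
pr("disc",T(176,178,.195),S(283,116,.195))
pr("shelf top FL,FR,BL,BR",T(46,241,.195),T(547,174,.195),T(30,88,.195),T(526,17,.195))
pr(" scene FL FR BL BR",S(181,80,.195),S(489,328,.195),S(274,11,.195),S(581,239,.195))
pr("band top back",T(376,124,.195),T(437,115,.195),"front",T(386,196,.195),T(444,190,.195))
pr("bandS",S(423,200,.195),S(462,231,.195),S(378,240,.195),S(418,268,.195))
pr("tray corners",T(326,360,.018),T(362,441,.018),T(535,358,.018),T(497,282,.018))
pr("post",T(502,314,.092),S(366,414,.092)); pr("citron top",T(378,377,.1),S(257,354,.1))
pr("stem",T(688,268,.15),S(513,490,.15)); pr("tip",T(630,174,.07),S(559,440,.07))
pr("foot",T(600,183,.012),T(686,315,.012),T(647,325,.012))
pr("jar",T(20,410,.1),S(55,160,.1)); pr("citron2",T(228,522,.102),S(78,332,.102))
pr("cup",S(352,280,.0))
E
```

```text
matL [0.4698 0.167 ] [0.4697 0.165 ]
matR [0.4811 0.0524] [0.4844 0.0529]
disc [0.634  0.1299] [0.6358 0.132 ]
shelf top FL,FR,BL,BR [0.5828 0.2389] [ 0.6291 -0.1819] [0.7159 0.2553] [ 0.7667 -0.169 ]
 scene FL FR BL BR [0.5827 0.2372] [ 0.6297 -0.1854] [0.7175 0.2545] [ 0.7647 -0.167 ]Traceback (most recent call last):
  File "<stdin>", line 10, in <module>
  File "<stdin>", line 5, in pr
    return _wrapfunc(a, 'round', decimals=decimals, out=out)
    return _wrapit(obj, method, *args, **kwds)
    result = getattr(arr, method)(*args, **kwds)
numpy._core._exceptions._UFuncNoLoopError: ufunc 'multiply' did not contain a loop with signature matching types (dtype('<U5'), dtype('float64')) -> None
```

```bash
python3 - <<'E'
from h import *
t=manip.camera_params("top");s=manip.camera_params("scene")
T=lambda u,v,z:ray(t,((u+.5)/3-.5+115,(v+.5)/3-.5+85),z)[:2]
S=lambda u,v,z:ray(s,((u+.5)/2.8-.5+150,(v+.5)/2.8-.5+60),z)[:2]
def pr(n,*a):print(n,*[np.round(x,4) for x in a])
pr("band top back,front",T(376,124,.195),T(437,115,.195),T(386,196,.195),T(444,190,.195))
pr("bandS",S(423,200,.195),S(462,231,.195),S(378,240,.195),S(418,268,.195))
pr("tray corners",T(326,360,.018),T(362,441,.018),T(535,358,.018),T(497,282,.018))
pr("post",T(502,314,.092),S(366,414,.092)); pr("citron top",T(378,377,.1),S(257,354,.1))
pr("stem",T(688,268,.15),S(513,490,.15)); pr("tip",T(630,174,.07),S(559,440,.07))
pr("foot",T(600,183,.012),T(686,315,.012),T(647,325,.012))
pr("jar",T(20,410,.1),S(55,160,.1)); pr("citron2",T(228,522,.102),S(78,332,.102))
pr("cup",S(352,280,.0))
# shelf frame
FL=np.array([.5828,.238]);FR=np.array([.6294,-.1836]);y=(FL-FR);y/=np.linalg.norm(y);x=np.array([y[1],-y[0]])
o=(FL+FR)/2;print("shelf o",o,"yaw",np.arctan2(x[1],x[0]))
L=np.array([.635,.131]);print("lamp in shelf",(L-o)@x,(L-o)@y,"mat",o+x*-.01+y*((L-o)@y),"mat from disc",L-.05*x)
for p in([.471,.166],[.4825,.0526],T(411,157,.195)): print((np.array(p)-o)@x,(np.array(p)-o)@y)
E
```

```text
band top back,front [ 0.6762 -0.0393] [ 0.6826 -0.091 ] [ 0.6138 -0.0467] [ 0.6177 -0.0954]
bandS [ 0.6775 -0.0377] [ 0.6826 -0.089 ] [ 0.6131 -0.0466] [ 0.622  -0.0949]
tray corners [0.4929 0.0236] [ 0.4132 -0.0105] [ 0.4899 -0.1809] [ 0.566  -0.1461]
post [ 0.5248 -0.1461] [ 0.5208 -0.1445]
citron top [ 0.4691 -0.0319] [ 0.4758 -0.0281]
stem [ 0.5537 -0.3053] [ 0.5552 -0.3062]
tip [ 0.6584 -0.2728] [ 0.658  -0.2768]
foot [ 0.6645 -0.2524] [ 0.5294 -0.3313] [ 0.5204 -0.2926]
jar [0.4468 0.2932] [0.4496 0.3068]
citron2 [0.3429 0.1038] [0.3497 0.1041]
cup [0.6469 0.0304]
shelf o [0.6061 0.0272] yaw 0.11008445372806877
lamp in shelf 0.040128764091795346 0.09999666140659418 mat [0.58517467 0.12549274] mat from disc [0.58530266 0.12550689]
-0.11903333638612476 0.1528022081934279
-0.12006132635955725 0.03882522263662995
0.029918081357264162 -0.09940481039164799
```

```bash
cat > d.py <<'E'
# python3 d.py x y z yaw_y_deg [x y z yaw ...]: deltas in tool axes (cm), spin (deg) from present pose
import sys
from h import *
from scipy.spatial.transform import Rotation as R
s=manip.sense();M=R.from_quat(s["tool_rot"]).as_matrix();p=s["tcp_pos"]
yaw=np.degrees(np.arctan2(M[1,1],M[0,1]))
print("t %.2f"%s["t"],"p",p.round(4),"yaw %.1f"%yaw,"tilt",M[:,2].round(3),"F",s["force"].round(1),"gap %.3f"%s["finger_gap"],"q6 %.2f"%s["q"][5])
a=np.array(sys.argv[1:],float).reshape(-1,4)
for r in a: print([(100*(M.T@(r[:3]-p))).round(2).tolist(),round((yaw-r[3]+180)%360-180,1)])
E
python3 d.py .521 -.147 .2 114.2
```

```text
t 0.10 p [0.2261 0.582  0.2304] yaw 68.8 tilt [-0.001 -0.002 -1.   ] F [-0.8  1.  -0.3] gap 0.999 q6 -0.18
[[-53.9, -57.25, 3.13], np.float64(-45.4)]
```

```bash
python3 -m crank '[[[-27,-28.5,0],-22],[[-27,-28.5,0],-22],[[-27,-28.5,0],-22],[[-27,-28.5,0],-22],[[-27,-28.5,0],-22],[[-27,-28.5,0],-22],[[-27,-28.5,0],-22],[[-27,-28.5,0],-22],[[-27,-28.5,0],-22],[[-27,-28.5,0],-22]]' 8.5 60; python3 d.py .521 -.147 .2 114.2
```

```text
t: 1.1
tcp_pos: [0.375, 0.2183, 0.2312]
tool_rot: [-0.005, 1.0, 0.0, -0.0]
force: [0.7, -0.7, -0.2]
finger_gap: 0.993
t 1.10 p [0.375  0.2183 0.2312] yaw 90.6 tilt [-0.001  0.    -1.   ] F [ 0.7 -0.7 -0.2] gap 0.993 q6 -1.31
[[-14.25, -36.67, 3.1], np.float64(-23.6)]
```

```bash
python3 -c "
from station import manip;print(manip.sense()['q'])"; python3 -m crank '[[[-14.2,-36.7,0],-23.6],[[-14.2,-36.7,0],-23.6],[[-14.2,-36.7,0],-23.6],[[-14.2,-36.7,0],-23.6],[[-14.2,-36.7,0],-23.6],[[-14.2,-36.7,0],-23.6],[[-14.2,-36.7,0],-23.6],[[-14.2,-36.7,0],-23.6],[[-14.2,-36.7,0],-23.6],[[-14.2,-36.7,0],-23.6]]'; python3 d.py .521 -.147 .12 114.2;python3 -c "
from station import manip;print(manip.sense()['q'])"
python3 - <<'E'
from h import *
P=manip.camera_params("wrist");cv2.imwrite("pics/w1.png",manip.snapshot("wrist")[:,:,::-1])
np.save("w1.npy",P["pose"]);print({k:P[k] for k in("fx","fy","cx","cy")},np.array(P["pose"]).round(3).tolist())
for X in([.521,-.147,.092],):print(proj(P,X))
E
```

```text
[ 2.68083404e-01  2.71482663e-01  1.88950226e+00  5.97290980e-04
  9.81278460e-01 -1.31280889e+00]
t: 2.1
tcp_pos: [0.5233, -0.1469, 0.2309]
tool_rot: [-0.211, 0.978, -0.0, 0.0]
force: [0.5, 0.3, -0.3]
finger_gap: 0.999
t 2.10 p [ 0.5233 -0.1469  0.2309] yaw 114.3 tilt [ 0.001 -0.    -1.   ] F [ 0.5  0.3 -0.3] gap 0.999 q6 -2.47
[[0.22, 0.09, 11.09], np.float64(0.1)]
[-4.79524788e-01  4.18232920e-01  1.63878942e+00  1.89458627e-04
  1.08371936e+00 -2.47460200e+00]
{'fx': 317.98111445158276, 'fy': 317.98111445158276, 'cx': 261.5586769569922, 'cy': 189.16053561653874} [[-0.411, -0.877, -0.249, 0.46], [0.912, -0.395, -0.113, -0.175], [0.0, -0.274, 0.962, 0.373], [0.0, 0.0, 0.0, 1.0]]
(np.float64(262.0392213710699), np.float64(175.5578616274813))
```

View pics/w1.png

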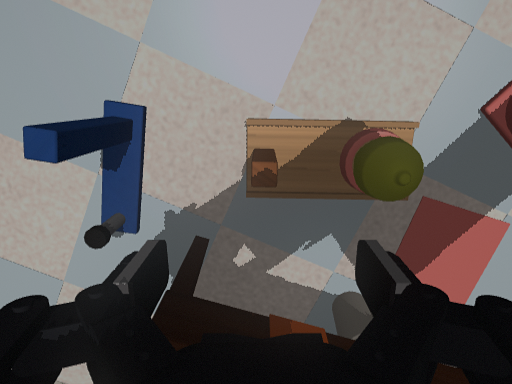

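```bash
python3 d.py .520 -.145 .047 113
```

```text
t 2.15 p [ 0.5218 -0.1449  0.2307] yaw 114.4 tilt [-0.001  0.002 -1.   ] F [-0.8  0.5 -0.5] gap 0.993 q6 -2.47
[[0.16, 0.03, 18.37], np.float64(1.4)]
```

```bash
python3 -m crank '[[[0.1,0.1,5],0.7],[[0.2,0.1,10],1.4],[[0.2,0.1,14],1.4],[[0.2,0.1,16],1.4],[[0.2,0.1,17.5],1.4],[[0.2,0.1,18.3],1.4],[[0.2,0.1,18.3],1.4],[[0.2,0.1,18.3],1.4]]' 8.5 100; python3 -m crank '[[[0,0,0],0],[[0,0,0],0],[[0,0,0],0],[[0,0,0],0],[[0,0,0],0],[[0,0,0],0],[[0,0,0],0],[[0,0,0],0],[[0,0,0],0],[[0,0,0],0]]' 0 100; python3 d.py .52 -.145 .047 113
```

```text
t: 2.95
tcp_pos: [0.5196, -0.1448, 0.049]
tool_rot: [-0.2, 0.98, -0.0, 0.0]
force: [-0.0, -0.3, -0.2]
finger_gap: 0.994
t: 3.95
tcp_pos: [0.5197, -0.1464, 0.0489]
tool_rot: [-0.199, 0.98, -0.0, 0.0]
force: [-1.0, -1.3, 7.2]
finger_gap: 0.27
t 3.95 p [ 0.5197 -0.1464  0.0489] yaw 113.0 tilt [ 0.001 -0.001 -1.   ] F [-1.  -1.3  7.2] gap 0.270 q6 -2.45
[[-0.08, 0.12, 0.19], np.float64(-0.0)]
```

```bash
python3 -m crank '[[[0,0,-0.3],0],[[0,0,-0.7],0],[[0,0,-1.2],0],[[0,0,-1.7],0],[[0,0,-2],0],[[0,0,-2],0]]'; python3 - <<'E'
# handle path: tray centre shelf frame -> world, tool-y yaw
import numpy as np,subprocess
o=np.array([.606,.027]);a=.108;Rm=np.array([[np.cos(a),-np.sin(a)],[np.sin(a),np.cos(a)]])
def H(cx,cy,rot):
    th=np.radians(rot);c=np.array([cx,cy])-.075*np.array([np.cos(th),np.sin(th)])
    return o+Rm@c, rot+np.degrees(a)
args=[]
for c in([-.12,-.06,85],[-.112,-.02,65],[-.105,.02,45],[-.092,.06,24],[-.078,.099,0],[-.01,.099,0]):
    p,y=H(*c);args+=[p[0],p[1],.067,y];print(c,p.round(3),round(y,1))
print(subprocess.run(["python3","d.py"]+[f"{v:.4f}" for v in args],capture_output=True,text=True).stdout)
E
```

```text
t: 4.55
tcp_pos: [0.5197, -0.1461, 0.0689]
tool_rot: [-0.199, 0.98, -0.0, 0.0]
force: [0.7, -0.1, -3.5]
finger_gap: 0.273
[-0.12, -0.06, 85] [ 0.495 -0.121] 91.2
[-0.112, -0.02, 65] [ 0.473 -0.076] 71.2
[-0.105, 0.02, 45] [ 0.452 -0.023] 51.2
[-0.092, 0.06, 24] [0.443 0.039] 30.2
[-0.078, 0.099, 0] [0.443 0.109] 6.2
[-0.01, 0.099, 0] [0.511 0.116] 6.2
t 4.55 p [ 0.5197 -0.1461  0.0689] yaw 113.0 tilt [ 0.001 -0.001 -1.   ] F [ 0.7 -0.1 -3.5] gap 0.273 q6 -2.45
[[1.31, 3.32, 0.18], np.float64(21.8)]
[[1.6, 8.3, 0.18], np.float64(41.8)]
[[1.39, 13.97, 0.17], np.float64(61.8)]
[[-0.17, 20.03, 0.17], np.float64(82.8)]
[[-2.9, 26.46, 0.16], np.float64(106.8)]
[[-9.41, 24.51, 0.17], np.float64(106.8)]
```

```bash
python3 -m crank '[[[0.1,0.4,0],2],[[0.4,1,0],6],[[0.7,1.7,0],11],[[1,2.5,0],16],[[1.3,3.3,0],21],[[1.4,4.5,0],26],[[1.5,5.8,0],31],[[1.6,7,0],36],[[1.6,8,0],40],[[1.6,8.3,0],41.8]]'; python3 d.py  .452 -.023 .067 51.2 .443 .039 .067 30.2
```

```text
t: 5.55
tcp_pos: [0.4709, -0.0745, 0.0682]
tool_rot: [0.164, 0.986, 0.0, -0.001]
force: [-0.2, -0.0, -3.8]
finger_gap: 0.267
t 5.55 p [ 0.4709 -0.0745  0.0682] yaw 71.1 tilt [-0.003  0.001 -1.   ] F [-0.2 -0.  -3.8] gap 0.267 q6 -1.63
[[3.45, 4.26, 0.13], np.float64(19.9)]
[[6.31, 9.84, 0.14], np.float64(40.9)]
```

```bash
python3 -m crank '[[[0.4,0.5,0],2],[[1.2,1.4,0],6],[[2,2.4,0],11],[[2.8,3.4,0],16],[[3.5,4.3,0],20],[[4.2,5.6,0],25],[[4.9,7,0],30],[[5.6,8.4,0],35],[[6.1,9.4,0],39],[[6.3,9.8,0],41]]'; python3 d.py  .443 .109 .067 6.2  .511 .116 .067 6.2
```

```text
t: 6.55
tcp_pos: [0.443, 0.0385, 0.0682]
tool_rot: [0.499, 0.866, -0.0, -0.001]
force: [-0.4, -0.0, -4.1]
finger_gap: 0.271
t 6.55 p [0.443  0.0385 0.0682] yaw 30.1 tilt [-0.003  0.001 -1.   ] F [-0.4 -0.  -4.1] gap 0.271 q6 -0.69
[[6.1, 3.53, 0.13], np.float64(23.9)]
[[3.3, 9.77, 0.11], np.float64(23.9)]
```

```bash
python3 -m crank '[[[0.5,0.3,0],2],[[1.5,0.9,0],6],[[2.7,1.5,0],11],[[4,2.3,0],16],[[5.2,3,0],20.5],[[5.9,3.4,0],23],[[6.1,3.6,0],24],[[6,3.8,0],24],[[5.7,4.4,0],24],[[5.4,5,0],24]]'; python3 d.py  .511 .116 .067 6.2 .511 .116 .048 6.2
```

```text
t: 7.55
tcp_pos: [0.4612, 0.1087, 0.0683]
tool_rot: [0.668, 0.744, 0.0, 0.0]
force: [0.3, -0.2, -4.0]
finger_gap: 0.269
t 7.55 p [0.4612 0.1087 0.0683] yaw 6.1 tilt [ 0. -0. -1.] F [ 0.3 -0.2 -4. ] gap 0.269 q6 -0.11
[[0.19, 5.03, 0.13], np.float64(-0.1)]
[[0.19, 5.03, 2.03], np.float64(-0.1)]
```

```bash
python3 -m crank '[[[0,0.5,0],0],[[0.1,1.3,0],0],[[0.1,2.3,0],0],[[0.2,3.3,0],0],[[0.2,4.3,0],0],[[0.2,4.8,0],0],[[0.2,5,0],0],[[0.2,5,0.6],0],[[0.2,5,1.2],0],[[0.2,5,1.6],0]]';python3 -m crank '[[[0,0,0.2],0],[[0,0,0.3],0],[[0,0,0.3],0]]'; python3 d.py;  python3 - <<'E'
from h import *
b=manip.snapshot("scene")[60:270,150:370,::-1]
cv2.imwrite("pics/s2.png",cv2.resize(b,None,fx=2.8,fy=2.8,interpolation=cv2.INTER_CUBIC))
E
```

```text
t: 8.55
tcp_pos: [0.5088, 0.1165, 0.0514]
tool_rot: [0.668, 0.744, -0.001, -0.001]
force: [0.6, 0.2, -3.1]
finger_gap: 0.269
t: 8.85
tcp_pos: [0.5096, 0.1165, 0.0493]
tool_rot: [0.668, 0.744, -0.0, -0.0]
force: [-0.5, 0.1, -3.9]
finger_gap: 0.264
t 8.85 p [0.5096 0.1165 0.0493] yaw 6.2 tilt [-0. -0. -1.] F [-0.5  0.1 -3.9] gap 0.264 q6 -0.10
```

View pics/s2.png

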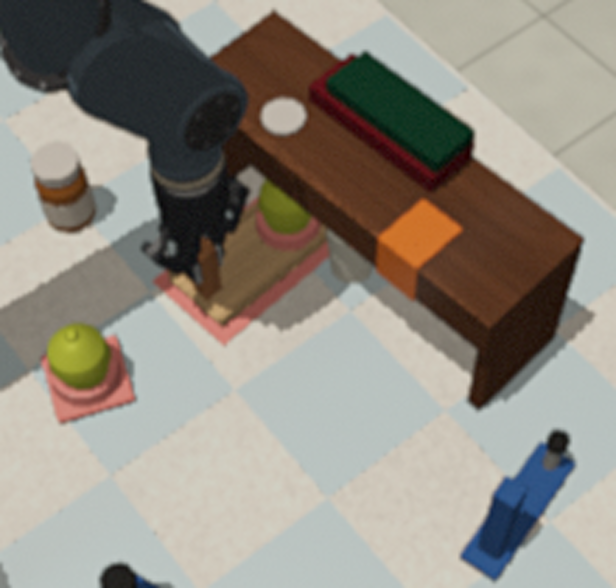

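```bash
python3 -m crank '[[[0,0,0.1],0],[[0,0,0.2],0],[[0,0,0.2],0]]'; python3 d.py; python3 -m crank '[[[0,0,0],0],[[0,0,0],0],[[0,0,0],0],[[0,0,0],0],[[0,0,0],0],[[0,0,0],0],[[0,0,-2],0],[[0,0,-5],0],[[0,0,-9],0],[[0,0,-13],0]]' 6;  python3 d.py .5545 -.306 .23 -74
```

```text
t: 9.2
tcp_pos: [0.5103, 0.1165, 0.0489]
tool_rot: [0.668, 0.744, 0.0, 0.001]
force: [-2.6, -0.6, 9.2]
finger_gap: 0.271
t 9.20 p [0.5103 0.1165 0.0489] yaw 6.2 tilt [ 0.001 -0.    -1.   ] F [-2.6 -0.6  9.2] gap 0.271 q6 -0.10
t: 10.2
tcp_pos: [0.5093, 0.1165, 0.1781]
tool_rot: [0.668, 0.744, -0.001, -0.001]
force: [0.0, 0.2, -0.4]
finger_gap: 0.702
t 10.20 p [0.5093 0.1165 0.1781] yaw 6.2 tilt [-0.002  0.    -1.   ] F [ 0.   0.2 -0.4] gap 0.702 q6 -0.10
[[-42.49, -0.05, -5.19], np.float64(80.2)]
```

```bash
python3 -m crank '[[[-4,0,-5],-2],[[-9,0,-6],-4],[[-14,0,-6],-6],[[-19,0,-6],-8],[[-24,0,-6],-10],[[-29,0,-6],-10],[[-33,0,-6],-10],[[-37,0,-6],-10],[[-40,0,-6],-10],[[-42,0,-6],-10]]' 8.5;python3 -m crank '[[[-0.5,0,0],0],[[-0.5,0,0],0]]';  python3 - <<'E'
from h import *
P=manip.camera_params("wrist");cv2.imwrite("pics/w3.png",manip.snapshot("wrist")[:,:,::-1])
for X in([.5545,-.306,.15],[.658,-.275,.07]):print(np.round(proj(P,X),1))
print(np.array(P["pose"]).round(3))
E
python3 d.py
```

```text
t: 11.2
tcp_pos: [0.5547, -0.3037, 0.2369]
tool_rot: [0.602, 0.799, -0.0, 0.0]
force: [1.5, 0.1, -0.4]
finger_gap: 0.994
t: 11.4
tcp_pos: [0.5562, -0.3054, 0.2369]
tool_rot: [0.601, 0.799, 0.0, -0.001]
force: [-0.0, 0.1, 0.2]
finger_gap: 0.994
[259.2 195.4]
[368.4 171.1]
[[ 0.961 -0.267 -0.076  0.537]
 [ 0.278  0.925  0.259 -0.239]
 [ 0.001 -0.269  0.963  0.379]
 [ 0.     0.     0.     1.   ]]
t 11.45 p [ 0.5561 -0.3045  0.237 ] yaw 16.2 tilt [-0.001  0.002 -1.   ] F [-0.1  1.   0.5] gap 1.001 q6 -0.96
```

View pics/w3.png

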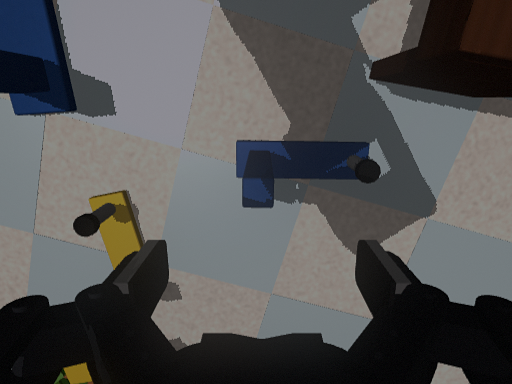

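```bash
python3 -m crank '[[[0,-0.1,4],0.4],[[0,-0.1,7.5],0.4],[[0,-0.1,10],0.4],[[0,-0.1,12],0.4],[[0,-0.1,12.9],0.4],[[0,-0.1,13.1],0.4],[[0,-0.1,13.1],0.4]]'; python3 -m crank '[[[0,0,0],0],[[0,0,0],0],[[0,0,0],0],[[0,0,0],0],[[0,0,0],0],[[0,0,0],0],[[0,0,0],0],[[0,0,0],0],[[0,0,0],0]]' 0 110; python3 -m crank '[[[0,0,-0.2],0],[[0,0,-0.6],0],[[0,0,-1.2],0],[[0,0,-2],0],[[0,0,-2.5],0],[[0,0,-3],0],[[0,0,-3],0]]'; python3 d.py
```

```text
t: 12.15
tcp_pos: [0.5559, -0.3055, 0.107]
tool_rot: [0.603, 0.798, 0.0, 0.0]
force: [0.1, 0.3, -1.3]
finger_gap: 0.996
t: 13.05
tcp_pos: [0.5558, -0.3068, 0.1071]
tool_rot: [0.604, 0.797, -0.0, 0.001]
force: [-0.0, -1.4, 4.9]
finger_gap: 0.267
t: 13.75
tcp_pos: [0.5559, -0.3065, 0.1374]
tool_rot: [0.604, 0.797, -0.0, 0.001]
force: [0.5, 0.5, -1.4]
finger_gap: 0.266
t 13.75 p [ 0.5559 -0.3065  0.1374] yaw 15.8 tilt [ 0.002 -0.001 -1.   ] F [ 0.5  0.5 -1.4] gap 0.266 q6 -0.95
```

```bash
python3 d.py .469 -.290 .162 6.2 .448 -.091 .162 6.2
```

```text
t 13.75 p [ 0.5559 -0.3065  0.1374] yaw 15.8 tilt [ 0.002 -0.001 -1.   ] F [ 0.5  0.5 -1.4] gap 0.266 q6 -0.95
[[3.95, -7.91, -2.47], np.float64(9.6)]
[[23.67, -4.53, -2.5], np.float64(9.6)]
```

```bash
python3 -m crank '[[[0.5,-2,-0.5],1],[[1.5,-4,-1.5],3],[[2.7,-6,-2.4],6],[[4,-7.7,-2.4],8.5],[[6.5,-7.6,-2.4],9.6],[[10,-6.9,-2.4],9.6],[[14,-6.2,-2.4],9.6],[[18,-5.5,-2.4],9.6],[[21.5,-4.9,-2.4],9.6],[[23.7,-4.5,-2.4],9.6]]';python3 -m crank '[[[0,0,0],0],[[0,0,0],0]]';  python3 - <<'E'
from h import *
b=manip.snapshot("top")[85:275,115:365,::-1]
cv2.imwrite("pics/t4.png",cv2.resize(b,None,fx=3,fy=3,interpolation=cv2.INTER_CUBIC))
E
python3 d.py .547 -.080 .162 6.2
```

```text
t: 14.75
tcp_pos: [0.4463, -0.0877, 0.1603]
tool_rot: [0.668, 0.744, -0.0, -0.001]
force: [0.2, -0.1, -1.2]
finger_gap: 0.266
t: 14.95
tcp_pos: [0.4483, -0.0904, 0.1606]
tool_rot: [0.668, 0.745, 0.0, 0.001]
force: [1.0, -0.5, -1.5]
finger_gap: 0.266
t 15.00 p [ 0.4486 -0.0911  0.1606] yaw 6.2 tilt [ 0.002 -0.001 -1.   ] F [-0.2 -0.3 -0.8] gap 0.268 q6 -0.55
[[0.05, 9.9, -0.13], np.float64(-0.0)]
```

View pics/t4.png

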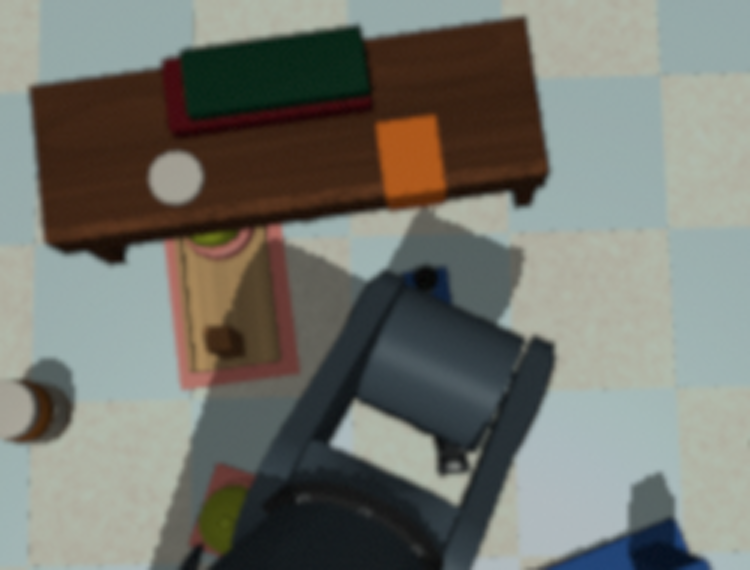

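```bash
python3 - <<'E'
from h import *
t=manip.camera_params("top");p=ray(t,((425.5)/3-.5+115,(278.5)/3-.5+85),.1235)[:2];o=np.array([.606,.027]);a=.108
x=np.array([np.cos(a),np.sin(a)]);y=np.array([-x[1],x[0]]);print(p,(p-o)@x,(p-o)@y)
E
python3 -m crank '[[[0,0.7,0],0],[[0,2,0],0],[[0,3.5,0],0],[[0,5,0],0],[[0,6.5,0],0],[[0,8,0],0],[[0,9.2,0],0],[[0,9.9,0],0],[[0,9.9,0],0]]'; python3 -m crank '[[[0,0,-0.5],0],[[0,0,-1],0],[[0,0,-1.5],0],[[0,0,-2],0],[[0,0,-2.3],0],[[0,0,-2.3],0]]'; python3 d.py
```

```text
[ 0.5549015  -0.07675857] -0.06198493942622847 -0.0976461201807362
t: 15.9
tcp_pos: [0.5474, -0.08, 0.1602]
tool_rot: [0.668, 0.744, 0.0, 0.0]
force: [-0.1, -0.9, -0.8]
finger_gap: 0.268
t: 16.5
tcp_pos: [0.5465, -0.0799, 0.1841]
tool_rot: [0.668, 0.744, 0.0, 0.001]
force: [-0.2, -0.7, -2.2]
finger_gap: 0.267
t 16.50 p [ 0.5465 -0.0799  0.1841] yaw 6.2 tilt [ 0.001 -0.001 -1.   ] F [-0.2 -0.7 -2.2] gap 0.267 q6 -0.45
```

```bash
python3 -m crank '[[[0,0,-0.2],0],[[0,0,-0.4],0],[[0,0,-0.6],0],[[0,0,-0.8],0],[[0,0,-0.8],0]]'; python3 -m crank '[[[0,0,-0.2],0],[[0,0,-0.3],0],[[0,0,-0.3],0]]';python3 d.py
```

```text
t: 17.0
tcp_pos: [0.546, -0.0796, 0.1913]
tool_rot: [0.668, 0.744, -0.0, -0.0]
force: [0.7, 0.1, -1.8]
finger_gap: 0.271
t: 17.3
tcp_pos: [0.546, -0.0796, 0.1944]
tool_rot: [0.668, 0.744, -0.0, -0.0]
force: [-0.2, 0.5, -2.9]
finger_gap: 0.265
t 17.30 p [ 0.546  -0.0796  0.1944] yaw 6.2 tilt [-0.  0. -1.] F [-0.2  0.5 -2.9] gap 0.265 q6 -0.45
```

```bash
for i in 1 2; do python3 -m crank '[[[0,0,-0.1],0],[[0,0,-0.2],0],[[0,0,-0.2],0]]' | grep -E "tcp|force"; done
```

```text
tcp_pos: [0.5461, -0.0796, 0.1956]
force: [3.1, -0.2, -9.6]
tcp_pos: [0.5463, -0.0795, 0.1962]
force: [7.3, 0.1, -18.5]
```

```bash
python3 -m crank '[[[0,0,0.5],0],[[0,0,1.5],0],[[0,0,2.5],0],[[0,0,3.4],0],[[0,0,3.6],0],[[0,0,3.6],0]]' | grep -E "tcp|force"; python3 -m crank '[[[0,-0.7,0],0],[[0,-2,0],0],[[0,-3.5,0],0],[[0,-5,0],0],[[0,-6.5,0],0],[[0,-8,0],0],[[0,-9.2,0],0],[[0,-9.9,0],0],[[0,-9.9,0],0]]'| grep -E "tcp|force"; python3 -m crank '[[[0,0,1],0],[[0,0,2],0],[[0,0,3],0],[[0,0,4],0],[[0,0,4.6],0],[[0,0,5],0],[[0,0,5.2],0],[[0,0,5.2],0]]'| grep -E "tcp|force"; python3 d.py
```

```text
tcp_pos: [0.5459, -0.0796, 0.1619]
force: [0.7, -0.0, -1.5]
tcp_pos: [0.4468, -0.0903, 0.1625]
force: [0.6, 0.1, -0.5]
tcp_pos: [0.4477, -0.0903, 0.1101]
force: [0.3, -0.4, -1.7]
t 20.20 p [ 0.4477 -0.0903  0.1101] yaw 6.2 tilt [-0.  0. -1.] F [ 0.3 -0.4 -1.7] gap 0.269 q6 -0.55
```

```bash
python3 -m crank '[[[0,0,0.1],0],[[0,0,0.2],0],[[0,0,0.3],0],[[0,0,0.3],0]]'| grep -E "tcp|force"; python3 - <<'E'
from h import *
b=manip.snapshot("scene")[60:270,150:370,::-1]
cv2.imwrite("pics/s5.png",cv2.resize(b,None,fx=2.8,fy=2.8,interpolation=cv2.INTER_CUBIC))
E
```

```text
tcp_pos: [0.4477, -0.0903, 0.1074]
force: [0.9, 0.1, -2.6]
```

View pics/s5.png

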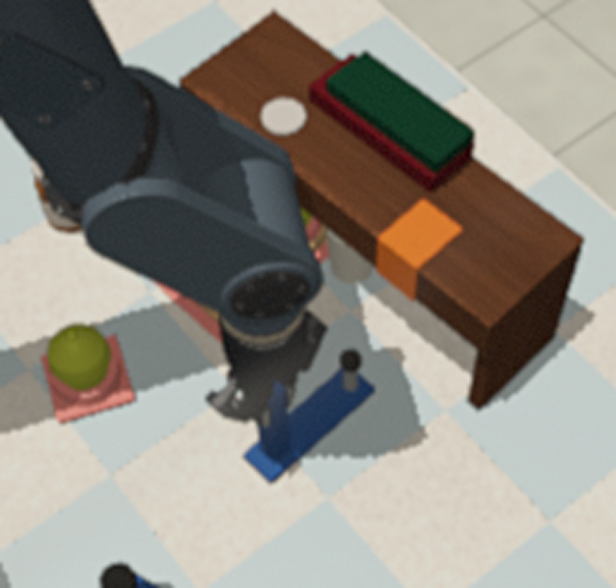

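```bash
python3 -m crank '[[[0,0,0.1],0],[[0,0,0.15],0],[[0,0,0.15],0]]'| grep -E "tcp|force"; python3 -m crank '[[[0,0,0],0],[[0,0,0],0],[[0,0,0],0],[[0,0,0],0],[[0,0,0],0],[[0,0,0],0],[[0,0,0],0],[[0,0,-1],0],[[0,0,-3],0],[[0,0,-6],0]]' 7; python3 -m crank '[[[0,0,-4],0],[[0,0,-8],0],[[0,-3,-12],0],[[-4,-3,-14],0],[[-8,-3,-14],0],[[-12,-3,-14],0],[[-16,-3,-14],0],[[-20,-3,-14],0],[[-24,-3,-14],0],[[-24,-3,-14],0]]'
python3 - <<'E'
from h import *
b=manip.snapshot("scene")[60:270,150:370,::-1]
cv2.imwrite("pics/s6.png",cv2.resize(b,None,fx=2.8,fy=2.8,interpolation=cv2.INTER_CUBIC))
E
```

```text
tcp_pos: [0.4479, -0.0904, 0.107]
force: [-1.5, 0.8, 10.5]
t: 21.95
tcp_pos: [0.4467, -0.0899, 0.166]
tool_rot: [0.668, 0.744, -0.001, -0.002]
force: [0.6, -0.4, -0.3]
finger_gap: 0.82
t: 22.95
tcp_pos: [0.444, -0.3373, 0.3064]
tool_rot: [0.67, 0.743, -0.001, 0.002]
force: [-0.2, 0.0, -0.3]
finger_gap: 0.821
```

View pics/s6.png

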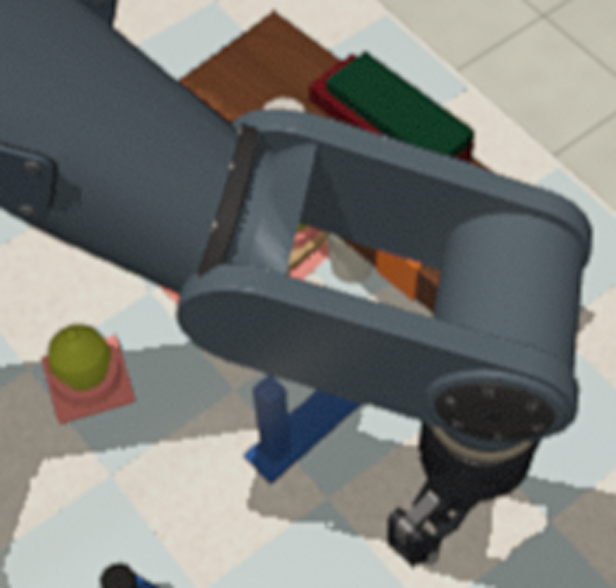

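```bash
python3 -c "
from station import manip;print(manip.sense()['force'].round(1));print(manip.sign_off())"
```

```text
[-0.8  0.8  0.4]
the job is handed in; nothing more can be done
None
```

I moved the tray with its citron onto the pink mat. Then I pressed the switch with the smaller blue hook, stood the hook back up in front of the shelf, and handed the job in at about 23 s of the 72 s allowed. No verdict was reported.

- **Tray:** A top picture taken after I let go of it showed the tray centred and square on the mat, with the citron in its cradle just inside the lip. Nothing came near it after that.
- **Switch:** I never saw the plate itself. With the tip raised to about 159 mm, the upward travel met a hard stop and the force rose to about 18 N. That matches the plate at the end of its 8 mm travel. The force during the travel was only about 1 to 2 N above the baseline, near the sensor noise and a little under the stated 2 to 3 N.
- **Hook:** The last picture shows the stem upright and standing free, with the gripper clear of it. The arm hid the tip. From where I set it down, the tip is about 60 mm in front of the shelf.
- **Bystanders:** The pad and its citron look unmoved in the last picture. The arm hid the jar there and partly covered the cup. The jar looked in place in the top picture taken before the switch press. The planned paths passed clear of both.

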